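# Repack the rapid-test kit caddy

### The arm

A 6-joint arm with a two-finger parallel gripper is mounted at the origin on the work surface. World frame = base frame: x ahead of the robot, y to its left, z up, the work surface at z = 0. Lengths are in mm, angles in rad, forces in N, time in s.
With the tool pointing down it reaches from about 400 to 925 mm from the base axis. Payload 12.5 kg.
Tool frame: the origin (TCP) lies midway between the tips of the shut fingers; the grasp point (between the pads) lies 19 mm behind it; z points along the fingers, y is the direction in which the jaws open and shut (so a half turn about z gives the same grasp; the last joint's range is limited). The gripper opens to 95 mm and grips with 3 to 60 N. Pads are 20 mm wide; open, the fingers measure 119 mm over their backs; the gripper's body (75 mm by 180 mm) begins 59 mm behind the grasp point.
Start: joints at [-0.106, 0.491, 1.559, -0, 1.092, -0.106], TCP at [625.017, 0.021, 214.661] pointing down, gripper open.
Joint ranges: [-3.1, 3.1], [-0.84, 2.19], [0.05, 2.79], [-1.13, 4.28], [0.06, 2.93], [-2.69, 2.69]. Speed limits (rad/s): [2.22, 2.22, 2.79, 3.14, 3.14, 3.14].

### API

Orientations are given as [roll, pitch, yaw] about the fixed x, y, z axes, in that order (R = Rz(yaw) Ry(pitch) Rx(roll)).
In Python, from cell import * gives the robot as it stands. The module is installed in compiled form; this text tells all that it offers.
- The arm moves only by the tool carry_out, never from a script. Its argument "moves" is a list of rows, each an object of numbers: "dx", "dy", "dz": the shift along the tool's x, y, z in m; "twist": the turn about the tool's z in degrees. A call has 1 to 5 rows; each row is the pose to reach, as a shift and turn from the pose commanded when the call began, along the tool's axes at that moment; what a row does not reach only later rows make up. A row lasts 1/10 s, in which the tool goes at most 50 mm and 8.59 degrees, less where a joint would pass 70% of its speed; a pose out of reach is approached as far as the arm can. A call with a gripper value outside its range is refused whole. "grip" is the finger opening in m, from 0 to 0.0951, set as the call begins (left out, the last holds). The fingers move at their own pace and stop on an object; the grip force is fixed at half the most. Time passes only in rows, so rows that repeat a pose let the fingers close. It gives the time, the measured TCP pose, the force and the opening at its end, in the units of the state.
- state(): the state, without advancing time (a new reading comes with each control period).
- read_camera(name): name is "scene" or "side" or "wrist"; returns (picture, depth): 420x560x3 uint8, red, green, blue; 420x560 float32, mm along the optical axis (not along the pixel's ray), 0 where there is no reading.
- camera_info(name): a dict with "mtx" (3x3 intrinsics, pixels), "R" (3x3) and "t" (3): a world point X has camera coordinates R X + t. Camera axes: x right, y down, z forward; pixel columns grow to the right and rows downward; lengths in mm; the calibration is good to about 2 mm. A picture is of the moment at which its call begins: read the wrist's pose just before it. camera_info takes no time and is no camera call; for the wrist camera it gives the pose at the moment of the call.
- job_done(): hands the job in, once; it reports no verdict.
The state is a dict: "t": time; "joints": joint angles; "qvel": joint speeds; "tau": joint torques, N m; "eef_pos": TCP position; "tcp_rot": TCP orientation; "ft_force": force on the tool from outside, world axes, zero at the start; "moment": the same for the moment, N m; "opening": opening from 0.0 (shut) to 1.0 (fully open).
Only numpy, scipy, OpenCV 4.12 (cv2) and the standard library are available. Lean on these libraries where they do the work, as an engineer would, in place of code of your own. Each camera call takes 0.05 s, during which the arm holds its last target. There are 200 camera calls.

### The job

Pack the test kit back into its white caddy for the fridge: the capped buffer bottle into the round cup, the capped control vial into the small square pocket, the test cartridge into the narrow oblong pocket and the pipette tip box into the wide one, each standing upright on the floor of its own pocket. Do not lay the bottle or the vial over on the way, and leave the two opened empties, the bottle without a cap and the vial without a cap, standing where they are.

Things in the scene. Friction and masses are not known exactly. Their poses are not given: they have to be found in the camera images.
- bottle: The kit's buffer bottle, closed: white, round, 30 mm diameter up to 52 mm, then a shoulder, a 19 mm grey cap and a grey cone nozzle, 85 mm tall in all; about 45 g, standing. For the round cup. Origin: centre of its underside, z up. Grip it with the fingertips 24 mm or more above its underside, so that they clear the pocket walls.
- vial: The kit's control vial, closed: clear-grey, round, 22 mm diameter, with a ribbed white screw cap of the same width, 55 mm tall in all; about 25 g, standing. For the square pocket. Origin: centre of its underside, z up. Grip it with the fingertips 24 mm or more above its underside, so that they clear the pocket walls.
- cartridge: The kit's test cartridge: white and grey block with round chamber and flat lid, 52 mm long (its x), 28 mm wide (its y, grip across this), 50 mm tall; about 40 g. For the narrow pocket, lengthwise, either way round. Origin: centre of its underside, z up. Grip it with the fingertips 24 mm or more above its underside, so that they clear the pocket walls.
- tip_box: The kit's closed pipette tip box: black base, clear lid, white tips inside, 66 mm long (its x), 44 mm wide (its y, grip across this), 45 mm tall; about 60 g. For the wide pocket, lengthwise, either way round. Origin: centre of its underside, z up. Grip it with the fingertips 24 mm or more above its underside, so that they clear the pocket walls.
- open_bottle: Look-alike, leave standing: emptied bottle without cap or nozzle, same white 30 mm body, bare 17 mm neck with dark open mouth, 64 mm tall. Origin: centre of its underside, z up. Low clutter (a marker pen, a loose nozzle cap, up to 23 mm tall) also lies among the things.
- open_vial: Look-alike, leave standing: emptied vial without cap, same clear-grey 22 mm body, open and hollow, 42 mm tall. Origin: centre of its underside, z up. Other equipment stands only beyond 0.73 m from the base and at the table's sides; flat papers up to 12 mm tall lie within 0.36 m of the base.
- round_cup: Grey insert fixed in a cell of the caddy: 96 mm square foot with a round cup, 48 mm inside diameter, 3 mm wall. Place of the bottle. Inner floor 3 mm and rim 20 mm above the origin, which is the centre of the insert's underside, 4 mm above the table; z up, x and y along the caddy's sides.
- square_pocket: Grey insert fixed in a cell of the caddy: 96 mm square foot with a square pocket, 40 x 40 mm inside, 3 mm walls. Place of the vial. Inner floor 3 mm and rim 20 mm above the origin, which is the centre of the insert's underside, 4 mm above the table; z up, x and y along the caddy's sides.
- narrow_pocket: Grey insert fixed in a cell of the caddy: 96 mm square foot with a narrow oblong pocket, 70 mm (its x) by 46 mm (its y) inside, 3 mm walls. Place of the cartridge. Inner floor 3 mm and rim 20 mm above the origin, which is the centre of the insert's underside, 4 mm above the table; z up, x and y along the caddy's sides.
- wide_pocket: Grey insert fixed in a cell of the caddy: 96 mm square foot with a wide oblong pocket, 84 mm (its x) by 62 mm (its y) inside, 3 mm walls. Place of the tip box. Inner floor 3 mm and rim 20 mm above the origin, which is the centre of the insert's underside, 4 mm above the table; z up, x and y along the caddy's sides. Caddy: fixed white tray, 216 mm square, rim 18 mm high, cells 105 mm apart.
There are look-alikes about, which are no part of the job. What is shaped like the tip_box but orange is not meant.

How it is judged:
By the outcome, as a careful person would: the job done as asked, in the order asked, and still so for the second after the job is handed in, with the robot touching nothing.
It also fails if it takes over 109 s, if anything falls off the work surface, if the arm or the gripper's body presses on something with over 40 N, if the wrist force passes 120 N, or if a joint passes its speed limit or range.

## Working session

There is one attempt and no reset: what is moved stays moved. The work goes in short steps, Python scripts to look and compute and a tool call to move; the robot and the scene stay as the last step left them, time stands still between calls to the robot, and variables do not carry over. Pictures are saved under pics/ and viewed, about 12 in all and at most 16, crops included, and the job is handed in when it is done.

Besides the shell and the picture viewer there is one more tool, called after "Request:" as a command line: name --argument value ..., lists and objects as JSON in quotes. carry_out: Moves the arm, as the interface text tells. Its arguments: {"type":"object","properties":{"moves":{"type":"array","items":{"type":"object","properties":{"dx":{"type":"number"},"dy":{"type":"number"},"dz":{"type":"number"},"twist":{"type":"number"}}}},"grip":{"type":"number"}},"required":["moves"]}

```bash
mkdir -p pics; cat > h.py <<'E'
from cell import *
import numpy as np, cv2
def snap(n,f):
    i=camera_info(n); p,d=read_camera(n)
    cv2.imwrite(f'pics/{f}.png',p[:,:,::-1]); np.savez(f'pics/{f}.npz',d=d,p=p,**{k:np.array(i[k]) for k in('mtx','R','t')})
    return p,d,i
def load(f): return np.load(f'pics/{f}.npz')
def world(s,u,v,z=None):
    r=np.linalg.inv(s['mtx'])@np.array([u,v,1.]); R=s['R'];t=s['t'].ravel(); c=-R.T@t; w=R.T@r
    k=s['d'][int(v),int(u)] if z is None else (z-c[2])/w[2]
    return c+k*w
E
python3 - <<'E'
from h import *
for n in('scene','side','wrist'):
    snap(n,n+'0'); s=load(n+'0'); print(n,-s['R'].T@s['t'].ravel(), s['R'][2])
st=state();print(st)
E
```

```text
scene [1278.13830364 -307.51261519  533.63767539] [-0.81414794  0.27622902 -0.5107452 ]
side [ 396.89840488 -907.93540817  757.9050645 ] [ 0.12709726  0.77409824 -0.62017595]
wrist [626.5920175   78.2293158  384.93437774] [-0.00115041 -0.27699219 -0.96087148]
{'t': 0.15, 'joints': array([-1.05599260e-01,  4.91396736e-01,  1.55927311e+00,  1.24465126e-05,
        1.09174129e+00, -1.05531628e-01]), 'qvel': array([ 0.00090976, -0.00241634, -0.0015702 ,  0.00258678, -0.00113652,
       -0.00217708]), 'tau': array([ 3.16444048e-04, -6.12899423e+01, -2.58276522e+01,  6.91918633e-02,
        4.73701756e-02, -5.07232733e-05]), 'eef_pos': array([6.24829945e+02, 4.42302822e-02, 2.14223652e+02]), 'tcp_rot': array([-3.14077989e+00, -9.71949106e-05,  1.57072291e+00]), 'ft_force': array([-0.1901497 , -0.76933772,  0.25415947]), 'moment': array([-0.03924301,  0.05207762,  0.02660598]), 'opening': 0.9998114965376019}
```

View pics/side0.png

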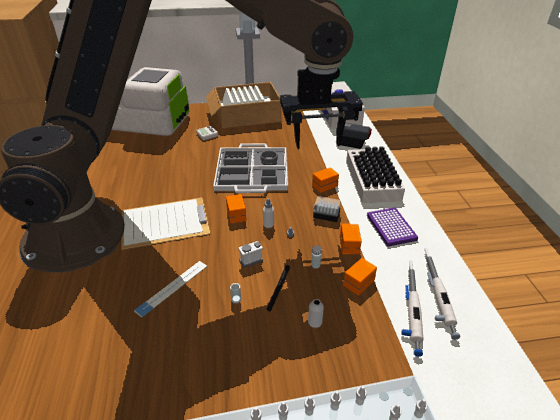

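View pics/scene0.png

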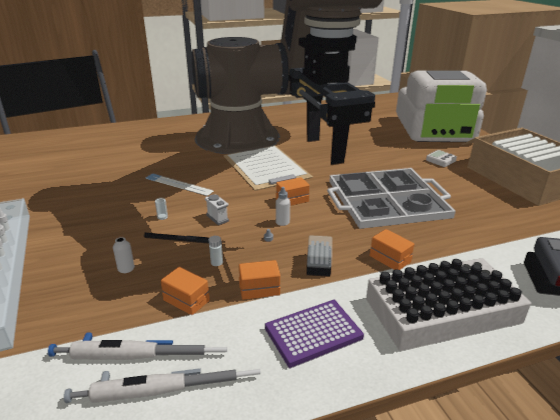

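```bash
python3 - <<'E'
from h import *
s=load('side0')
im=cv2.imread('pics/side0.png')[140:340,200:400]
cv2.imwrite('pics/c1.png',cv2.resize(im,(800,600)[:1]+(800,) if 0 else (600,600),interpolation=cv2.INTER_CUBIC))
for n,u,v,z in [('bottle',268,225,0),('vialcap',316,250,50),('cart',250,247,50),('tip',327,200,45),('openvial',236,286,42),('openbot',316,301,64),('nozz',290,232,10),('caddyFL',214,190,18),('FR',286,190,18),('BR',287,149,18),('BL',221,149,18)]:
    print(n,world(s,u,v,z).round(),world(s,u,v).round())
E
```

```text
bottle [496. -33.   0.] [495. -42.   8.]
vialcap [ 589. -195.   50.] [ 587. -202.   57.]
cart [ 438. -162.   50.] [ 438. -163.   51.]
tip [660.  -6.  45.] [659.  -9.  47.]
openvial [ 398. -270.   42.] [ 398. -261.   33.]
openbot [ 554. -353.   64.] [ 554. -353.   64.]
nozz [547. -80.  10.] [547. -82.  12.]
caddyFL [361. 121.  18.] [360. 143.   2.]
FR [564.  91.  18.] [568. 114.   1.]
BR [603. 315.  18.] [609. 349.  -2.]
BL [390. 345.  18.] [390. 354.  13.]
```

View pics/c1.png

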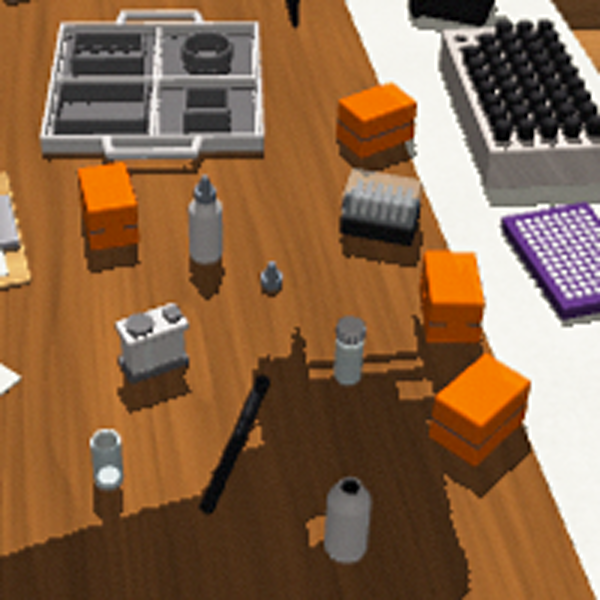

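View pics/wrist0.png

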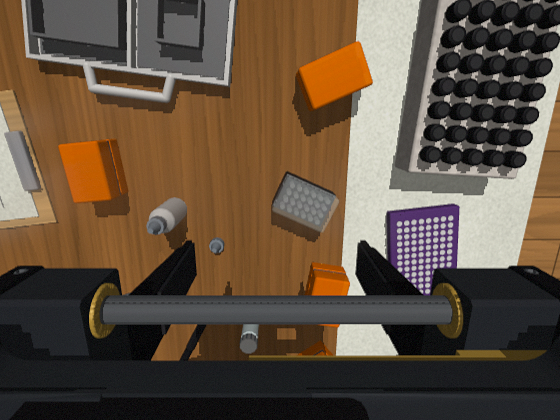

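```bash
cat >> h.py <<'E'
def cloud(s):
    v,u=np.mgrid[0:420,0:560]; d=s['d']
    r=np.stack([u,v,np.ones_like(u)],-1)@np.linalg.inv(s['mtx']).T*d[...,None]
    W=(r-s['t'].ravel())@s['R']; W[d==0]=np.nan; return W
def rect(s,x0,x1,y0,y1,z0,z1):
    W=cloud(s); x,y,z=W[...,0],W[...,1],W[...,2]
    m=(x>x0)&(x<x1)&(y>y0)&(y<y1)&(z>z0)&(z<z1); P=W[m]
    r=cv2.minAreaRect(P[:,:2].astype(np.float32)); (a,b),(w,h),t=r
    if w<h: w,h,t=h,w,t+90
    t=(t+90)%180-90
    print('n',len(P),'c',np.round((a,b),1),'size',np.round((w,h),1),'long axis deg',round(t,1),'z med/max',P[:,2].round().mean().round(1),P[:,2].max().round(1))
E
python3 - <<'E'
from h import *
w=load('wrist0');s=load('side0')
print('tip');rect(w,590,710,-50,70,40,52);rect(s,600,710,-50,70,40,52)
print('bottle');rect(w,450,540,-60,0,55,95);rect(s,450,540,-60,10,12,48);rect(s,450,540,-60,10,60,90)
print('cart');rect(s,390,490,-210,-115,46,56)
print('vial');rect(s,550,620,-225,-160,48,60)
print('openv');rect(s,370,430,-295,-240,20,45)
print('orange');rect(s,370,450,-40,50,30,60)
E
```

```text
tip
n 2205 c [659.5 -13.2] size [66.5 44.3] long axis deg -24.5 z med/max 45.3 48.1
n 275 c [657.2 -15.3] size [66.3 47.7] long axis deg -23.5 z med/max 44.9 49.7
bottle
n 481 c [499.1 -27. ] size [25.6 22.9] long axis deg -27.4 z med/max 68.2 86.8
n 111 c [495.7 -38.8] size [26.3 12.8] long axis deg -11.9 z med/max 30.0 47.0
n 60 c [497.3 -33. ] size [16.2 15.4] long axis deg 81.2 z med/max 72.2 89.0
cart
n 143 c [ 438.4 -159.3] size [50.1 26.2] long axis deg 18.7 z med/max 48.8 54.1
vial
n 69 c [ 590. -194.] size [21.9 20.4] long axis deg 46.4 z med/max 54.0 58.3
openv
n 127 c [ 394.3 -271. ] size [22.  20.6] long axis deg -61.5 z med/max 34.0 44.7
orange
n 311 c [415.7  19.2] size [64.2 44.1] long axis deg -85.5 z med/max 43.2 50.0
```

Request:
carry_out --moves '[{"dx": 0.04,"dy": -0.02},{"dx": 0.08,"dy": -0.045},{"dx": 0.12,"dy": -0.07},{"dx": 0.16,"dy": -0.095},{"dx": 0.19,"dy": -0.115}]'

```text
schema error: expected keys dx, dy, dz, twist
```

Request:
carry_out --moves '[{"dx": 0},{"dx": 0}]'

```text
schema error: expected keys dx, dy, dz, twist
```

```bash
python3 - <<'E'
from h import *
snap('wrist','w1');print(state()['eef_pos'],state()['tcp_rot'])
E
```

```text
[6.24866570e+02 2.20650049e-02 2.14287770e+02] [-3.14096784e+00 -7.84114264e-05  1.57079418e+00]
```

View pics/w1.png

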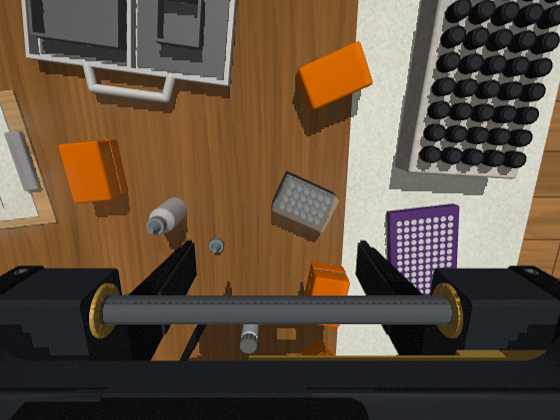

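The move was refused, because every row needs all four keys, so this picture shows the start view again. Retrying with full rows.

Request:
carry_out --moves '[{"dx": 0.04,"dy": -0.02,"dz": 0,"twist": 0},{"dx": 0.08,"dy": -0.045,"dz": 0,"twist": 0},{"dx": 0.12,"dy": -0.07,"dz": 0,"twist": 0},{"dx": 0.16,"dy": -0.095,"dz": 0,"twist": 0},{"dx": 0.19,"dy": -0.115,"dz": 0,"twist": 0}]'

```text
t: 0.7
eef_pos: [508.4, 191.8, 214.7]
tcp_rot: [-3.141, -0.0, 1.571]
ft_force: [-0.0, 0.5, 0.2]
opening: 0.998
```

Request:
carry_out --moves '[{"dx": 0,"dy": 0,"dz": 0,"twist": 0},{"dx": 0,"dy": 0,"dz": 0,"twist": 0}]'

```text
t: 0.9
eef_pos: [509.9, 190.5, 214.8]
tcp_rot: [3.141, 0.0, 1.573]
ft_force: [-0.4, 0.5, 0.8]
opening: 0.999
```

```bash
python3 - <<'E'
from h import *
snap('wrist','w2');print(state()['eef_pos'],state()['tcp_rot'])
E
```

```text
[510.33543422 189.86732248 214.69309539] [3.14118120e+00 9.04528935e-05 1.57121905e+00]
```

View pics/w2.png

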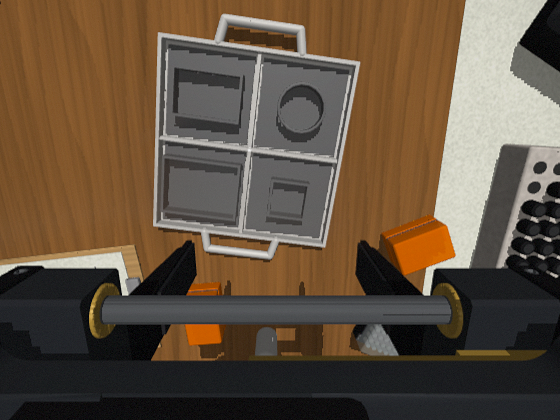

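```bash
python3 - <<'E'
from h import *
s=load('w2'); W=cloud(s)
print('caddy rim'); rect(s,350,640,85,340,13,27)
for n,u,v in [('cup',300,110),('sq',289,200),('nar',208,98),('wide',202,190)]:
    c=world(s,u,v,24); print(n,c.round()); rect(s,c[0]-47,c[0]+47,c[1]-42,c[1]+42,21.5,28)
E
```

```text
caddy rim
n 8199 c [478.5 224.6] size [244.7 216.8] long axis deg 82.6 z med/max 19.5 26.8
cup [538. 280.  24.]
n 428 c [539.2 282.6] size [52.8 52.2] long axis deg 0.8 z med/max 24.5 26.8
sq [527. 178.  24.]
n 411 c [525.7 178.5] size [46.3 46.1] long axis deg 82.2 z med/max 24.3 26.5
nar [438. 292.  24.]
n 746 c [435. 296.] size [76.4 51.9] long axis deg -7.4 z med/max 24.4 27.2
wide [425. 190.  24.]
n 719 c [421.5 191.8] size [90.3 68.7] long axis deg -7.4 z med/max 24.3 26.7
```

```bash
python3 - <<'E'
from h import *
w=load('wrist0');s=load('side0');w2=load('w2')
for q in(w,s): 
    for a,b in((76,95),(62,74),(40,55),(15,40)): print(a,b);rect(q,450,540,-65,10,a,b)
E
```

```text
76 95
n 95 c [499.3 -27.6] size [10.   8.8] long axis deg -38.8 z med/max 81.8 86.8
62 74
n 176 c [498.8 -27.9] size [18.5 18. ] long axis deg 31.0 z med/max 71.0 74.0
40 55
n 219 c [501.5 -26.3] size [29.  23.3] long axis deg -56.5 z med/max 49.8 55.0
15 40
n 208 c [505.8 -22.7] size [29.1 12.3] long axis deg -52.3 z med/max 28.2 40.0
76 95
n 16 c [497.3 -30.8] size [8.6 8.5] long axis deg -57.4 z med/max 81.6 89.0
62 74
n 34 c [497.3 -33.7] size [15.6 13.2] long axis deg -4.7 z med/max 69.1 73.9
40 55
n 59 c [495.5 -35.5] size [27.5 19.6] long axis deg -18.6 z med/max 48.4 54.9
15 40
n 78 c [495.7 -38.8] size [26.3 12.8] long axis deg -11.9 z med/max 27.7 39.4
```

Request:
carry_out --grip 0.065 --moves '[{"dx": -0.045,"dy": -0.003,"dz": 0.0,"twist": 0},{"dx": -0.09,"dy": -0.006,"dz": 0.0,"twist": 0},{"dx": -0.135,"dy": -0.009,"dz": 0,"twist": 0},{"dx": -0.18,"dy": -0.012,"dz": 0.02,"twist": 0},{"dx": -0.22,"dy": -0.013,"dz": 0.045,"twist": 0}]'

```text
t: 1.45
eef_pos: [497.3, -33.3, 169.9]
tcp_rot: [3.139, 0.001, 1.569]
ft_force: [1.3, 0.2, 0.6]
opening: 0.694
```

Request:
carry_out --moves '[{"dx": 0.0015,"dy": 0.0015,"dz": 0.0,"twist": 0},{"dx": 0.0015,"dy": 0.0015,"dz": 0.045,"twist": 0},{"dx": 0.0015,"dy": 0.0015,"dz": 0.09,"twist": 0},{"dx": 0.0015,"dy": 0.0015,"dz": 0.125,"twist": 0},{"dx": 0.0015,"dy": 0.0015,"dz": 0.143,"twist": 0}]'

```text
t: 1.95
eef_pos: [498.0, -28.9, 24.1]
tcp_rot: [-3.139, -0.001, 1.569]
ft_force: [0.4, -0.4, 0.0]
opening: 0.68
```

Request:
carry_out --grip 0.02 --moves '[{"dx": 0,"dy": 0,"dz": 0,"twist": 0},{"dx": 0,"dy": 0,"dz": 0,"twist": 0},{"dx": 0,"dy": 0,"dz": 0,"twist": 0},{"dx": 0,"dy": 0,"dz": 0,"twist": 0},{"dx": 0,"dy": 0,"dz": 0,"twist": 0}]'

```text
t: 2.45
eef_pos: [498.9, -28.5, 27.6]
tcp_rot: [3.14, 0.0, 1.571]
ft_force: [-1.2, 0.6, 1.4]
opening: 0.317
```

Request:
carry_out --moves '[{"dx": 0,"dy": 0,"dz": 0,"twist": 0},{"dx": 0,"dy": 0,"dz": 0,"twist": 0},{"dx": 0,"dy": 0,"dz": 0,"twist": 0}]'

```text
t: 2.75
eef_pos: [499.0, -28.5, 27.5]
tcp_rot: [3.14, 0.0, 1.571]
ft_force: [-0.5, -0.5, 8.3]
opening: 0.313
```

Request:
carry_out --moves '[{"dx": 0,"dy": 0,"dz": -0.02,"twist": 0},{"dx": 0,"dy": 0,"dz": -0.05,"twist": 0},{"dx": 0.03,"dy": 0.004,"dz": -0.075,"twist": 0},{"dx": 0.07,"dy": 0.009,"dz": -0.08,"twist": 0},{"dx": 0.11,"dy": 0.014,"dz": -0.08,"twist": 0}]'

```text
t: 3.25
eef_pos: [513.2, 82.6, 108.3]
tcp_rot: [3.139, -0.0, 1.569]
ft_force: [1.3, -0.0, -0.5]
opening: 0.309
```

Request:
carry_out --moves '[{"dx": 0.04,"dy": 0.005,"dz": 0,"twist": 0},{"dx": 0.08,"dy": 0.01,"dz": 0,"twist": 0},{"dx": 0.12,"dy": 0.016,"dz": 0,"twist": 0},{"dx": 0.16,"dy": 0.021,"dz": 0,"twist": 0},{"dx": 0.201,"dy": 0.026,"dz": 0,"twist": 0}]'

```text
t: 3.75
eef_pos: [538.4, 284.2, 107.0]
tcp_rot: [3.141, -0.0, 1.571]
ft_force: [1.3, -0.6, 0.5]
opening: 0.312
```

Request:
carry_out --moves '[{"dx": 0,"dy": 0,"dz": 0,"twist": 0},{"dx": 0,"dy": 0,"dz": 0,"twist": 0}]'

```text
t: 3.95
eef_pos: [538.0, 283.2, 106.5]
tcp_rot: [-3.141, 0.0, 1.573]
ft_force: [0.6, -0.4, 0.2]
opening: 0.312
```

```bash
python3 - <<'E'
from h import *
snap('side','s3');snap('wrist','w3');s=state();print(s['eef_pos'],s['opening'],s['ft_force'])
a=cv2.imread('pics/s3.png')[100:240,190:350];b=cv2.imread('pics/w3.png')
cv2.imwrite('pics/c3.png',np.hstack([cv2.resize(a,(400,350)),cv2.resize(b,(400,350))]))
E
```

```text
[538.31262407 281.77519656 106.66180382] 0.30800110313780593 [ 0.75380222 -0.50579778 -0.09317457]
```

View pics/c3.png

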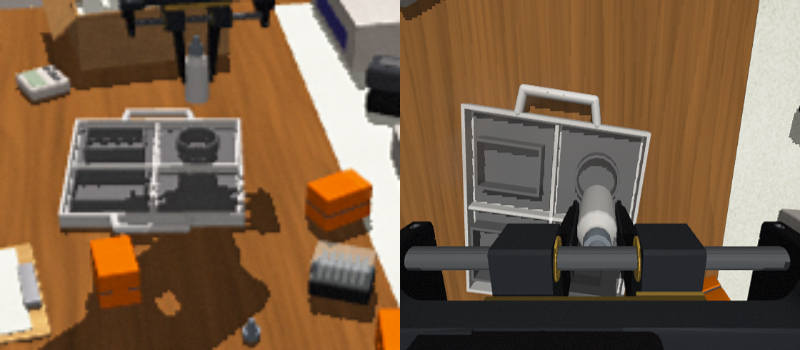

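Request:
carry_out --moves '[{"dx": 0.001,"dy": 0.001,"dz": 0.03,"twist": 0},{"dx": 0.001,"dy": 0.001,"dz": 0.05,"twist": 0},{"dx": 0.001,"dy": 0.001,"dz": 0.06,"twist": 0},{"dx": 0.001,"dy": 0.001,"dz": 0.067,"twist": 0},{"dx": 0.001,"dy": 0.001,"dz": 0.071,"twist": 0}]'

```text
t: 4.55
eef_pos: [539.8, 283.1, 35.7]
tcp_rot: [3.141, -0.0, 1.57]
ft_force: [-0.0, 0.4, -0.4]
opening: 0.308
```

Request:
carry_out --moves '[{"dx": 0,"dy": 0,"dz": 0,"twist": 0},{"dx": 0,"dy": 0,"dz": 0,"twist": 0}]'

```text
t: 4.75
eef_pos: [539.8, 283.6, 36.3]
tcp_rot: [3.141, -0.0, 1.571]
ft_force: [0.4, 0.2, -0.9]
opening: 0.308
```

Request:
carry_out --grip 0.05 --moves '[{"dx": 0,"dy": 0,"dz": 0,"twist": 0},{"dx": 0,"dy": 0,"dz": 0,"twist": 0},{"dx": 0,"dy": 0,"dz": 0,"twist": 0},{"dx": 0,"dy": 0,"dz": 0,"twist": 0},{"dx": 0,"dy": 0,"dz": 0,"twist": 0}]'

```text
t: 5.25
eef_pos: [539.6, 283.5, 35.7]
tcp_rot: [3.141, -0.0, 1.571]
ft_force: [0.6, -0.9, -1.1]
opening: 0.519
```

Request:
carry_out --moves '[{"dx": 0,"dy": 0,"dz": -0.02,"twist": 0},{"dx": 0,"dy": 0,"dz": -0.05,"twist": 0},{"dx": 0,"dy": 0,"dz": -0.09,"twist": 0},{"dx": 0,"dy": 0,"dz": -0.13,"twist": 0},{"dx": 0,"dy": 0,"dz": -0.13,"twist": 0}]'

```text
t: 5.75
eef_pos: [541.3, 284.3, 170.9]
tcp_rot: [3.134, -0.003, 1.571]
ft_force: [0.7, -0.2, -0.3]
opening: 0.526
```

Request:
carry_out --moves '[{"dx": -0.04,"dy": 0.006,"dz": 0,"twist": 0},{"dx": -0.08,"dy": 0.012,"dz": 0,"twist": 0},{"dx": -0.12,"dy": 0.018,"dz": 0,"twist": 0},{"dx": -0.16,"dy": 0.024,"dz": 0,"twist": 0},{"dx": -0.2,"dy": 0.03,"dz": 0,"twist": 0}]'

```text
t: 6.25
eef_pos: [569.3, 81.9, 165.0]
tcp_rot: [-3.141, 0.0, 1.571]
ft_force: [0.5, 0.6, 0.3]
opening: 0.525
```

Request:
carry_out --moves '[{"dx": -0.04,"dy": 0.004,"dz": 0,"twist": 0},{"dx": -0.08,"dy": 0.008,"dz": 0,"twist": 0},{"dx": -0.12,"dy": 0.012,"dz": 0,"twist": 0},{"dx": -0.16,"dy": 0.016,"dz": 0,"twist": 0},{"dx": -0.193,"dy": 0.02,"dz": 0,"twist": 0}]'

```text
t: 6.75
eef_pos: [589.2, -111.6, 164.9]
tcp_rot: [-3.141, -0.0, 1.57]
ft_force: [-0.0, 0.3, 0.3]
opening: 0.525
```

Request:
carry_out --moves '[{"dx": 0,"dy": 0,"dz": 0,"twist": 0},{"dx": 0,"dy": 0,"dz": 0,"twist": 0},{"dx": 0,"dy": 0,"dz": 0,"twist": 0}]'

```text
t: 7.05
eef_pos: [589.2, -108.6, 165.3]
tcp_rot: [-3.141, -0.0, 1.571]
ft_force: [-0.4, 0.3, 0.7]
opening: 0.525
```

```bash
python3 - <<'E'
from h import *
snap('side','s4');snap('wrist','w4');s=state();print(s['eef_pos'],s['tcp_rot'])
a=cv2.imread('pics/s4.png')[100:240,190:350];b=cv2.imread('pics/w4.png')
cv2.imwrite('pics/c4.png',np.hstack([cv2.resize(a,(400,350)),cv2.resize(b,(400,350))]))
w=load('w4');S=load('s4')
print('vial');rect(w,560,620,-225,-165,50,62);rect(S,560,620,-225,-165,50,62)
for q in (w,S):rect(q,605,690,-220,-70,38,60)
E
```

```text
[ 589.41605625 -108.34656115  165.5555956 ] [-3.14140938e+00 -1.32753735e-04  1.57213040e+00]
vial
n 337 c [ 591.5 -190. ] size [22.1 17.5] long axis deg -3.0 z med/max 55.0 57.4
n 62 c [ 589.5 -194.6] size [21.2 21.2] long axis deg -42.9 z med/max 54.6 58.7
n 1544 c [ 676.9 -135.8] size [67.1 27. ] long axis deg 89.0 z med/max 45.0 48.1
n 202 c [ 680.  -140.4] size [65.5 28.6] long axis deg 81.4 z med/max 44.5 48.7
```

View pics/c4.png

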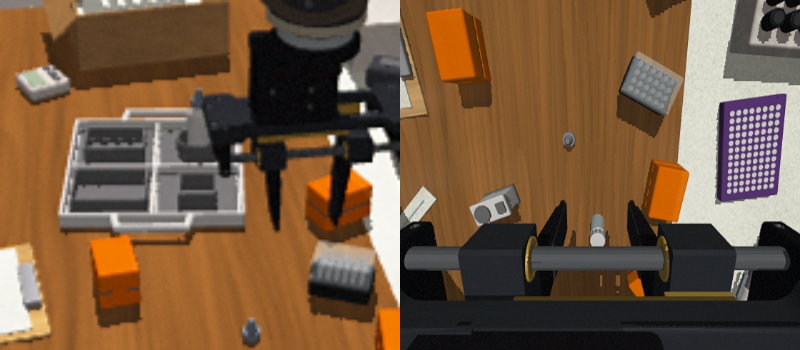

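Request:
carry_out --moves '[{"dx": -0.045,"dy": 0.0012,"dz": 0.0,"twist": 0},{"dx": -0.0845,"dy": 0.0012,"dz": 0.0,"twist": 0},{"dx": -0.0845,"dy": 0.0012,"dz": 0.04,"twist": 0},{"dx": -0.0845,"dy": 0.0012,"dz": 0.085,"twist": 0},{"dx": -0.0845,"dy": 0.0012,"dz": 0.118,"twist": 0}]'

```text
t: 7.65
eef_pos: [590.2, -193.1, 45.6]
tcp_rot: [-3.141, -0.0, 1.571]
ft_force: [0.1, 0.9, -0.8]
opening: 0.528
```

Request:
carry_out --moves '[{"dx": 0,"dy": 0,"dz": 0.012,"twist": 0},{"dx": 0,"dy": 0,"dz": 0.0195,"twist": 0},{"dx": 0,"dy": 0,"dz": 0.0195,"twist": 0}]'

```text
t: 7.95
eef_pos: [591.1, -193.6, 28.5]
tcp_rot: [3.141, 0.0, 1.571]
ft_force: [0.2, 0.0, 0.4]
opening: 0.526
```

Request:
carry_out --grip 0.012 --moves '[{"dx": 0,"dy": 0,"dz": 0,"twist": 0},{"dx": 0,"dy": 0,"dz": 0,"twist": 0},{"dx": 0,"dy": 0,"dz": 0,"twist": 0},{"dx": 0,"dy": 0,"dz": 0,"twist": 0},{"dx": 0,"dy": 0,"dz": 0,"twist": 0}]'

```text
t: 8.45
eef_pos: [590.9, -194.1, 28.7]
tcp_rot: [3.141, 0.0, 1.571]
ft_force: [-0.6, 0.4, 3.9]
opening: 0.222
```

Request:
carry_out --moves '[{"dx": 0,"dy": 0,"dz": 0,"twist": 0},{"dx": 0,"dy": 0,"dz": 0,"twist": 0},{"dx": 0,"dy": 0,"dz": 0,"twist": 0}]'

```text
t: 8.75
eef_pos: [590.9, -194.1, 28.6]
tcp_rot: [3.141, 0.0, 1.571]
ft_force: [-1.4, -0.0, 5.3]
opening: 0.228
```

Request:
carry_out --moves '[{"dx": 0,"dy": 0,"dz": -0.02,"twist": 0},{"dx": 0,"dy": 0,"dz": -0.05,"twist": 0},{"dx": 0.03,"dy": -0.005,"dz": -0.08,"twist": 0},{"dx": 0.07,"dy": -0.012,"dz": -0.08,"twist": 0},{"dx": 0.11,"dy": -0.019,"dz": -0.08,"twist": 0}]'

```text
t: 9.25
eef_pos: [571.6, -83.2, 109.0]
tcp_rot: [3.14, 0.0, 1.57]
ft_force: [0.6, 0.6, -0.5]
opening: 0.222
```

Request:
carry_out --moves '[{"dx": 0.045,"dy": -0.008,"dz": 0,"twist": 0},{"dx": 0.09,"dy": -0.016,"dz": 0,"twist": 0},{"dx": 0.135,"dy": -0.024,"dz": 0,"twist": 0},{"dx": 0.18,"dy": -0.032,"dz": 0,"twist": 0},{"dx": 0.22,"dy": -0.04,"dz": 0,"twist": 0}]'

```text
t: 9.75
eef_pos: [531.1, 138.0, 108.2]
tcp_rot: [3.141, -0.0, 1.571]
ft_force: [0.5, -0.4, -1.2]
opening: 0.226
```

Request:
carry_out --moves '[{"dx": 0.025,"dy": -0.003,"dz": 0,"twist": 0},{"dx": 0.0425,"dy": -0.006,"dz": 0,"twist": 0},{"dx": 0.0425,"dy": -0.006,"dz": 0,"twist": 0},{"dx": 0.0425,"dy": -0.006,"dz": 0,"twist": 0}]'

```text
t: 10.15
eef_pos: [525.6, 178.4, 108.0]
tcp_rot: [-3.141, 0.0, 1.572]
ft_force: [-0.5, 0.1, 0.1]
opening: 0.22
```

```bash
python3 - <<'E'
from h import *
snap('side','s5');snap('wrist','w5');s=state();print(s['eef_pos'],s['opening'],s['ft_force'])
a=cv2.imread('pics/s5.png')[100:240,190:350];b=cv2.imread('pics/w5.png')
cv2.imwrite('pics/c5.png',np.hstack([cv2.resize(a,(400,350)),cv2.resize(b,(400,350))]))
E
```

```text
[525.88363692 177.7205523  108.10619032] 0.2206812091576947 [-0.17529867 -0.51030609 -0.66254968]
```

View pics/c5.png

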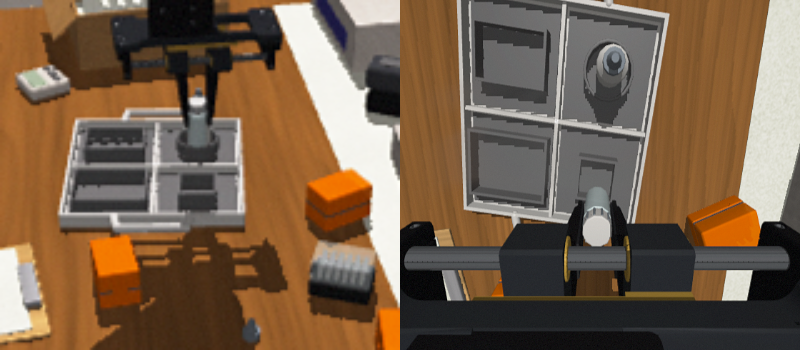

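Request:
carry_out --moves '[{"dx": 0,"dy": 0,"dz": 0.03,"twist": 0},{"dx": 0,"dy": 0,"dz": 0.05,"twist": 0},{"dx": 0,"dy": 0,"dz": 0.062,"twist": 0},{"dx": 0,"dy": 0,"dz": 0.068,"twist": 0},{"dx": 0,"dy": 0,"dz": 0.0715,"twist": 0}]'

```text
t: 10.75
eef_pos: [526.0, 178.1, 36.5]
tcp_rot: [3.141, 0.0, 1.57]
ft_force: [0.6, 0.3, 0.3]
opening: 0.229
```

Request:
carry_out --moves '[{"dx": 0,"dy": 0,"dz": 0,"twist": 0},{"dx": 0,"dy": 0,"dz": 0,"twist": 0},{"dx": 0,"dy": 0,"dz": 0,"twist": 0}]'

```text
t: 11.05
eef_pos: [526.0, 178.6, 37.3]
tcp_rot: [3.14, -0.0, 1.571]
ft_force: [0.7, -0.5, 0.8]
opening: 0.226
```

Request:
carry_out --grip 0.045 --moves '[{"dx": 0,"dy": 0,"dz": 0,"twist": 0},{"dx": 0,"dy": 0,"dz": 0,"twist": 0},{"dx": 0,"dy": 0,"dz": 0,"twist": 0},{"dx": 0,"dy": 0,"dz": 0,"twist": 0},{"dx": 0,"dy": 0,"dz": 0,"twist": 0}]'

```text
t: 11.55
eef_pos: [525.7, 178.5, 36.7]
tcp_rot: [3.142, 0.0, 1.571]
ft_force: [-0.0, -0.0, 0.1]
opening: 0.471
```

Request:
carry_out --moves '[{"dx": 0,"dy": 0,"dz": -0.02,"twist": 0},{"dx": 0,"dy": 0,"dz": -0.05,"twist": 0},{"dx": 0,"dy": 0,"dz": -0.09,"twist": 0},{"dx": 0,"dy": 0,"dz": -0.13,"twist": 0},{"dx": 0,"dy": 0,"dz": -0.13,"twist": 0}]'

```text
t: 12.05
eef_pos: [527.6, 179.0, 171.4]
tcp_rot: [3.134, -0.002, 1.571]
ft_force: [0.1, 0.7, -1.2]
opening: 0.475
```

Request:
carry_out --grip 0.06 --moves '[{"dx": -0.045,"dy": -0.015,"dz": 0,"twist": 0},{"dx": -0.09,"dy": -0.03,"dz": 0,"twist": 0},{"dx": -0.135,"dy": -0.045,"dz": 0,"twist": 0},{"dx": -0.18,"dy": -0.06,"dz": 0,"twist": 0},{"dx": -0.225,"dy": -0.075,"dz": 0,"twist": 0}]'

```text
t: 12.55
eef_pos: [449.7, -47.9, 166.2]
tcp_rot: [-3.141, -0.0, 1.571]
ft_force: [1.4, -0.5, 0.1]
opening: 0.629
```

Request:
carry_out --moves '[{"dx": -0.018,"dy": -0.008,"dz": 0,"twist": 0},{"dx": -0.0285,"dy": -0.011,"dz": 0,"twist": 0},{"dx": -0.0285,"dy": -0.011,"dz": 0,"twist": 0},{"dx": -0.0285,"dy": -0.011,"dz": 0,"twist": 0}]'

```text
t: 12.95
eef_pos: [440.0, -74.4, 166.4]
tcp_rot: [-3.142, -0.0, 1.571]
ft_force: [0.3, -0.3, 0.8]
opening: 0.629
```

```bash
python3 - <<'E'
from h import *
snap('side','s6');snap('wrist','w6');s=state();print(s['eef_pos'],s['tcp_rot'],s['joints'])
a=cv2.imread('pics/s6.png')[100:240,190:350];b=cv2.imread('pics/w6.png')
cv2.imwrite('pics/c6.png',np.hstack([cv2.resize(a,(400,350)),cv2.resize(b,(400,350))]))
w=load('w6')
for z in((46,56),(40,60)):rect(w,395,485,-205,-115,*z)
E
```

```text
[440.06249172 -74.05999533 166.49365178] [-3.14156739e+00 -1.06810243e-04  1.57213164e+00] [-3.15006407e-01  3.06690938e-01  2.03677112e+00  1.30782557e-04
  7.98187836e-01 -3.16433007e-01]
n 933 c [ 440.2 -156.9] size [50.9 27.5] long axis deg 18.4 z med/max 48.6 53.0
n 1233 c [ 440.2 -156.6] size [53.  28.6] long axis deg 17.7 z med/max 47.7 53.0
```

View pics/c6.png

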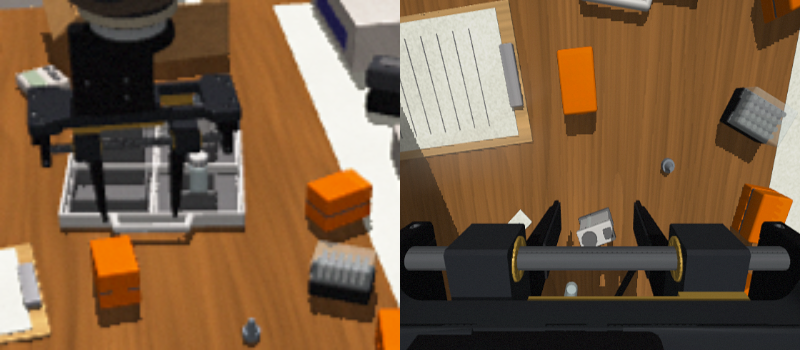

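Request:
carry_out --moves '[{"dx": -0.02,"dy": 0,"dz": 0,"twist": 8.4},{"dx": -0.04,"dy": 0,"dz": 0,"twist": 16.8},{"dx": -0.06,"dy": -0.0005,"dz": 0,"twist": 25.2},{"dx": -0.08,"dy": -0.0005,"dz": 0,"twist": 33.6},{"dx": -0.0837,"dy": -0.0005,"dz": 0,"twist": 42}]'

```text
t: 13.55
eef_pos: [439.8, -159.3, 166.5]
tcp_rot: [3.141, -0.0, 0.832]
ft_force: [-0.4, -0.2, 0.1]
opening: 0.632
```

Request:
carry_out --moves '[{"dx": 0,"dy": 0,"dz": 0.01,"twist": 8.4},{"dx": 0,"dy": 0,"dz": 0.03,"twist": 16.8},{"dx": 0,"dy": 0,"dz": 0.05,"twist": 25},{"dx": 0,"dy": 0,"dz": 0.065,"twist": 29.8},{"dx": 0,"dy": 0,"dz": 0.07,"twist": 29.8}]'

```text
t: 14.05
eef_pos: [439.2, -157.6, 95.4]
tcp_rot: [-3.14, 0.001, 0.318]
ft_force: [-0.3, -0.5, 1.0]
opening: 0.63
```

Request:
carry_out --moves '[{"dx": 0,"dy": 0,"dz": 0.0,"twist": 0},{"dx": 0,"dy": 0,"dz": 0,"twist": 0}]'

```text
t: 14.25
eef_pos: [439.7, -158.5, 97.1]
tcp_rot: [3.141, -0.001, 0.32]
ft_force: [0.1, 0.9, 0.6]
opening: 0.635
```

```bash
python3 - <<'E'
from h import *
snap('side','s7');s=state();print(s['eef_pos'],np.degrees(s['tcp_rot']),s['joints'])
cv2.imwrite('pics/c7.png',cv2.resize(cv2.imread('pics/s7.png')[170:330,170:370],(600,480)))
E
```

```text
[ 439.65781449 -158.5632097    97.27304537] [ 1.79956453e+02 -4.57233231e-02  1.83198003e+01] [-4.87633216e-01  4.47099035e-01  2.06060072e+00  8.63315514e-05
  6.32792040e-01  7.63352992e-01]
```

View pics/c7.png

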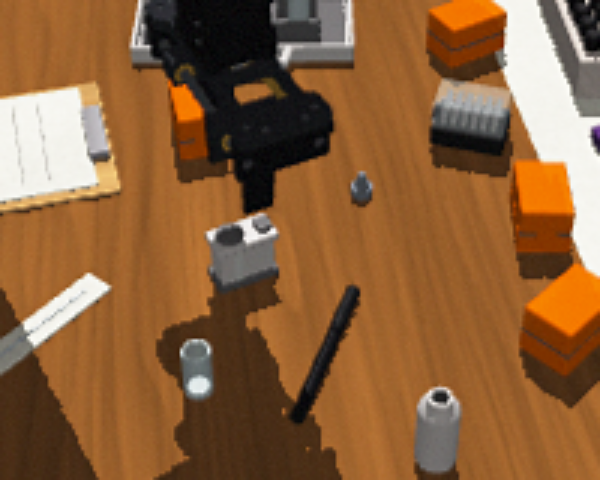

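Request:
carry_out --moves '[{"dx": 0,"dy": 0,"dz": 0.03,"twist": 0},{"dx": 0,"dy": 0,"dz": 0.05,"twist": 0},{"dx": 0,"dy": 0,"dz": 0.062,"twist": 0},{"dx": 0,"dy": 0,"dz": 0.069,"twist": 0},{"dx": 0,"dy": 0,"dz": 0.069,"twist": 0}]'

```text
t: 14.8
eef_pos: [439.3, -158.7, 27.5]
tcp_rot: [-3.141, 0.0, 0.318]
ft_force: [-0.0, -0.3, -0.1]
opening: 0.63
```

Request:
carry_out --grip 0.018 --moves '[{"dx": 0,"dy": 0,"dz": 0,"twist": 0},{"dx": 0,"dy": 0,"dz": 0,"twist": 0},{"dx": 0,"dy": 0,"dz": 0,"twist": 0},{"dx": 0,"dy": 0,"dz": 0,"twist": 0},{"dx": 0,"dy": 0,"dz": 0,"twist": 0}]'

```text
t: 15.3
eef_pos: [439.4, -158.8, 27.9]
tcp_rot: [3.141, -0.0, 0.318]
ft_force: [-1.0, -0.2, 4.9]
opening: 0.29
```

Request:
carry_out --moves '[{"dx": 0,"dy": 0,"dz": 0,"twist": 0},{"dx": 0,"dy": 0,"dz": 0,"twist": 0},{"dx": 0,"dy": 0,"dz": 0,"twist": 0}]'

```text
t: 15.6
eef_pos: [439.3, -158.7, 27.9]
tcp_rot: [3.141, -0.0, 0.318]
ft_force: [-0.2, 0.6, 5.6]
opening: 0.291
```

Request:
carry_out --moves '[{"dx": 0,"dy": 0,"dz": -0.02,"twist": 0},{"dx": 0,"dy": 0,"dz": -0.05,"twist": 0},{"dx": 0,"dy": 0,"dz": -0.085,"twist": 0},{"dx": 0.0128,"dy": -0.04,"dz": -0.085,"twist": 0},{"dx": 0.0256,"dy": -0.08,"dz": -0.085,"twist": 0}]'

```text
t: 16.1
eef_pos: [438.8, -74.4, 113.5]
tcp_rot: [3.14, -0.002, 0.315]
ft_force: [-0.2, 0.2, -1.3]
opening: 0.295
```

Request:
carry_out --moves '[{"dx": 0.0139,"dy": -0.0433,"dz": 0,"twist": 0},{"dx": 0.0278,"dy": -0.0866,"dz": 0,"twist": 0},{"dx": 0.0417,"dy": -0.13,"dz": 0,"twist": 0},{"dx": 0.0556,"dy": -0.1732,"dz": 0,"twist": 0},{"dx": 0.0695,"dy": -0.2165,"dz": 0,"twist": 0}]'

```text
t: 16.6
eef_pos: [436.5, 154.6, 112.6]
tcp_rot: [3.142, 0.0, 0.318]
ft_force: [0.2, -0.8, -0.3]
opening: 0.291
```

Request:
carry_out --moves '[{"dx": 0.0108,"dy": -0.034,"dz": 0,"twist": 6.4},{"dx": 0.0216,"dy": -0.068,"dz": 0,"twist": 12.8},{"dx": 0.0325,"dy": -0.102,"dz": 0,"twist": 19.2},{"dx": 0.0435,"dy": -0.1364,"dz": 0,"twist": 25.7},{"dx": 0.0435,"dy": -0.1364,"dz": 0,"twist": 25.7}]'

```text
t: 17.1
eef_pos: [435.5, 299.1, 112.4]
tcp_rot: [-3.141, -0.001, -0.132]
ft_force: [-0.5, -0.9, -0.1]
opening: 0.296
```

Request:
carry_out --moves '[{"dx": 0,"dy": 0,"dz": 0,"twist": 0},{"dx": 0,"dy": 0,"dz": 0,"twist": 0}]'

```text
t: 17.3
eef_pos: [435.5, 295.1, 112.4]
tcp_rot: [3.141, 0.001, -0.13]
ft_force: [-0.6, -1.6, -0.5]
opening: 0.288
```

```bash
python3 - <<'E'
from h import *
snap('side','s8');snap('scene','sc8');s=state();print(s['eef_pos'],np.degrees(s['tcp_rot']),s['joints'],s['opening'])
a=cv2.imread('pics/s8.png')[100:240,190:350];b=cv2.imread('pics/sc8.png')[80:240,310:480]
cv2.imwrite('pics/c8.png',np.hstack([cv2.resize(a,(400,350)),cv2.resize(b,(380,350))]))
E
```

```text
[435.78342588 294.9131875  112.64548836] [ 1.79987821e+02  7.27887140e-03 -7.52592604e+00] [ 4.69431219e-01  4.86746181e-01  1.90780674e+00 -1.52327495e-04
  7.47264688e-01  2.17169147e+00] 0.2929190035326785
```

View pics/c8.png

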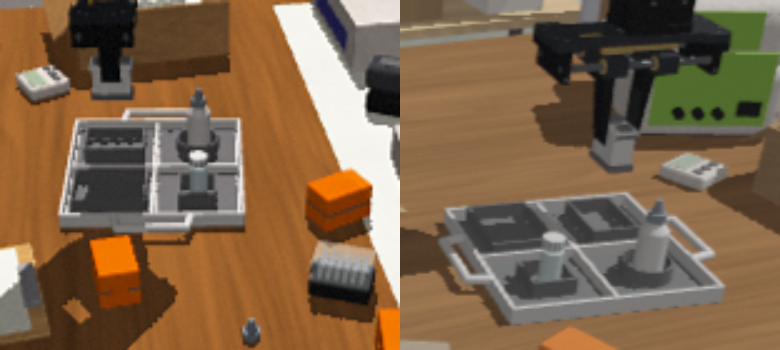

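Request:
carry_out --moves '[{"dx": 0,"dy": -0.0005,"dz": 0.03,"twist": 0},{"dx": 0,"dy": -0.0005,"dz": 0.052,"twist": 0},{"dx": 0,"dy": -0.0005,"dz": 0.066,"twist": 0},{"dx": 0,"dy": -0.0005,"dz": 0.073,"twist": 0},{"dx": 0,"dy": -0.0005,"dz": 0.0768,"twist": 0}]'

```text
t: 17.9
eef_pos: [435.9, 295.8, 35.5]
tcp_rot: [3.141, 0.0, -0.132]
ft_force: [0.0, -0.1, -0.0]
opening: 0.294
```

Request:
carry_out --moves '[{"dx": 0,"dy": 0,"dz": 0,"twist": 0},{"dx": 0,"dy": 0,"dz": 0,"twist": 0},{"dx": 0,"dy": 0,"dz": 0,"twist": 0}]'

```text
t: 18.2
eef_pos: [436.0, 296.4, 36.5]
tcp_rot: [-3.141, -0.001, -0.131]
ft_force: [-0.2, -0.1, -0.9]
opening: 0.293
```

Request:
carry_out --grip 0.048 --moves '[{"dx": 0,"dy": 0,"dz": 0,"twist": 0},{"dx": 0,"dy": 0,"dz": 0,"twist": 0},{"dx": 0,"dy": 0,"dz": 0,"twist": 0},{"dx": 0,"dy": 0,"dz": 0,"twist": 0},{"dx": 0,"dy": 0,"dz": 0,"twist": 0}]'

```text
t: 18.7
eef_pos: [435.8, 296.4, 35.8]
tcp_rot: [3.142, -0.0, -0.131]
ft_force: [0.0, -0.3, -0.3]
opening: 0.506
```

Request:
carry_out --moves '[{"dx": 0,"dy": 0,"dz": -0.02,"twist": 0},{"dx": 0,"dy": 0,"dz": -0.05,"twist": 0},{"dx": 0,"dy": 0,"dz": -0.09,"twist": 0},{"dx": 0,"dy": 0,"dz": -0.13,"twist": 0},{"dx": 0,"dy": 0,"dz": -0.13,"twist": 0}]'

```text
t: 19.2
eef_pos: [437.4, 297.3, 170.4]
tcp_rot: [-3.137, -0.007, -0.131]
ft_force: [0.3, 0.4, -1.1]
opening: 0.505
```

```bash
python3 - <<'E'
from h import *
s=state();print(s['eef_pos'],np.degrees(s['tcp_rot']),s['joints'],s['opening'])
snap('side','s9');q=load('s9');rect(q,590,710,-70,60,40,52);rect(q,395,475,250,340,46,62)
E
```

```text
[437.4156816  297.28653132 170.40722287] [-179.74239852   -0.37763096   -7.49465635] [ 4.72021644e-01  4.05934089e-01  1.85035182e+00 -4.33154956e-05
  8.77328491e-01  2.17363714e+00] 0.5046458340485024
n 276 c [657.6 -15.7] size [66.3 49.1] long axis deg -26.7 z med/max 44.6 48.0
n 101 c [435.5 293.4] size [52. 28.] long axis deg -9.4 z med/max 53.5 59.5
```

Request:
carry_out --grip 0.075 --moves '[{"dx": 0.029,"dy": 0.031,"dz": 0,"twist": 0},{"dx": 0.058,"dy": 0.062,"dz": 0,"twist": 0},{"dx": 0.087,"dy": 0.093,"dz": 0,"twist": 0},{"dx": 0.116,"dy": 0.124,"dz": 0,"twist": 0},{"dx": 0.145,"dy": 0.154,"dz": 0,"twist": 0}]'

```text
t: 19.75
eef_pos: [559.7, 123.0, 164.3]
tcp_rot: [3.141, 0.002, -0.131]
ft_force: [-0.1, 0.5, 1.1]
opening: 0.78
```

Request:
carry_out --moves '[{"dx": 0.029,"dy": 0.031,"dz": 0,"twist": 4},{"dx": 0.058,"dy": 0.062,"dz": 0,"twist": 8},{"dx": 0.087,"dy": 0.093,"dz": 0,"twist": 12},{"dx": 0.1168,"dy": 0.1244,"dz": 0,"twist": 17.1},{"dx": 0.1168,"dy": 0.1244,"dz": 0.03,"twist": 17.1}]'

```text
t: 20.25
eef_pos: [662.5, -18.2, 136.6]
tcp_rot: [-3.14, -0.006, -0.436]
ft_force: [-0.0, 0.8, -0.1]
opening: 0.79
```

Request:
carry_out --moves '[{"dx": 0,"dy": 0,"dz": 0.03,"twist": 0},{"dx": 0,"dy": 0,"dz": 0.045,"twist": 0},{"dx": 0,"dy": 0,"dz": 0.05,"twist": 0},{"dx": 0,"dy": 0,"dz": 0.05,"twist": 0}]'

```text
t: 20.65
eef_pos: [658.8, -13.5, 85.3]
tcp_rot: [3.141, 0.001, -0.429]
ft_force: [-0.3, -0.0, 0.3]
opening: 0.788
```

```bash
python3 - <<'E'
from h import *
snap('scene','sc10');s=state();print(s['eef_pos'],np.degrees(s['tcp_rot']),s['joints'],s['opening'])
b=cv2.imread('pics/sc10.png')[150:310,230:450]
cv2.imwrite('pics/c10.png',cv2.resize(b,(660,480)))
E
```

```text
[659.2586325  -13.58252804  86.32957568] [-1.79989838e+02 -3.15191419e-02 -2.45751325e+01] [-1.20707372e-01  6.76810261e-01  1.58779689e+00  2.75869268e-06
  8.76407515e-01  1.87900412e+00] 0.789319248930627
```

View pics/c10.png

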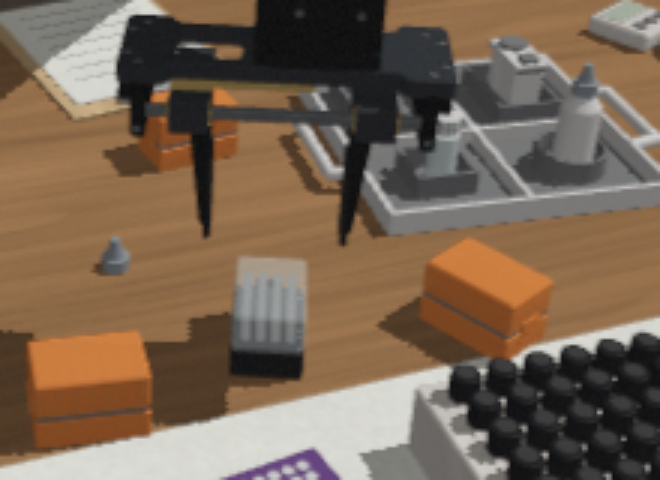

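Request:
carry_out --moves '[{"dx": 0,"dy": 0,"dz": 0.025,"twist": 0},{"dx": 0,"dy": 0,"dz": 0.045,"twist": 0},{"dx": 0,"dy": 0,"dz": 0.055,"twist": 0},{"dx": 0,"dy": 0,"dz": 0.0582,"twist": 0},{"dx": 0,"dy": 0,"dz": 0.0582,"twist": 0}]'

```text
t: 21.2
eef_pos: [659.4, -13.8, 28.4]
tcp_rot: [-3.141, -0.001, -0.429]
ft_force: [0.0, 0.1, -0.7]
opening: 0.788
```

Request:
carry_out --grip 0.034 --moves '[{"dx": 0,"dy": 0,"dz": 0,"twist": 0},{"dx": 0,"dy": 0,"dz": 0,"twist": 0},{"dx": 0,"dy": 0,"dz": 0,"twist": 0},{"dx": 0,"dy": 0,"dz": 0,"twist": 0},{"dx": 0,"dy": 0,"dz": 0,"twist": 0}]'

```text
t: 21.7
eef_pos: [659.0, -13.9, 27.9]
tcp_rot: [-3.141, -0.0, -0.429]
ft_force: [-0.7, -0.5, 2.1]
opening: 0.459
```

Request:
carry_out --moves '[{"dx": 0,"dy": 0,"dz": 0,"twist": 0},{"dx": 0,"dy": 0,"dz": 0,"twist": 0},{"dx": 0,"dy": 0,"dz": 0,"twist": 0}]'

```text
t: 22.0
eef_pos: [659.1, -13.9, 27.9]
tcp_rot: [-3.142, -0.0, -0.429]
ft_force: [-0.8, 0.1, 4.1]
opening: 0.457
```

Request:
carry_out --moves '[{"dx": 0,"dy": 0,"dz": -0.02,"twist": 0},{"dx": 0,"dy": 0,"dz": -0.055,"twist": 0},{"dx": 0,"dy": 0,"dz": -0.09,"twist": 0},{"dx": -0.038,"dy": -0.011,"dz": -0.09,"twist": 0},{"dx": -0.076,"dy": -0.022,"dz": -0.09,"twist": 0}]'

```text
t: 22.5
eef_pos: [598.6, 37.9, 118.2]
tcp_rot: [-3.141, -0.002, -0.431]
ft_force: [0.1, -0.0, -1.2]
opening: 0.458
```

Request:
carry_out --moves '[{"dx": -0.045,"dy": -0.0133,"dz": 0,"twist": -3.4},{"dx": -0.09,"dy": -0.0266,"dz": 0,"twist": -6.8},{"dx": -0.135,"dy": -0.04,"dz": 0,"twist": -10.2},{"dx": -0.18,"dy": -0.053,"dz": 0,"twist": -13.6},{"dx": -0.2256,"dy": -0.0663,"dz": 0,"twist": -17.1}]'

```text
t: 23.0
eef_pos: [420.0, 192.8, 117.6]
tcp_rot: [-3.142, -0.0, -0.129]
ft_force: [1.1, 0.3, -0.4]
opening: 0.464
```

Request:
carry_out --moves '[{"dx": 0,"dy": 0,"dz": 0,"twist": 0},{"dx": 0,"dy": 0,"dz": 0,"twist": 0},{"dx": 0,"dy": 0,"dz": 0,"twist": 0}]'

```text
t: 23.3
eef_pos: [422.4, 191.7, 117.7]
tcp_rot: [-3.141, -0.001, -0.132]
ft_force: [0.3, -0.7, -0.8]
opening: 0.46
```

```bash
python3 - <<'E'
from h import *
snap('side','s11');snap('scene','sc11');s=state();print(s['eef_pos'],np.degrees(s['tcp_rot']),s['joints'],s['opening'])
a=cv2.imread('pics/s11.png')[100:240,190:350];b=cv2.imread('pics/sc11.png')[80:240,310:480]
cv2.imwrite('pics/c11.png',np.hstack([cv2.resize(a,(400,350)),cv2.resize(b,(380,350))]))
E
```

```text
[422.38193611 191.35142246 117.49646235] [-1.79997501e+02 -1.47181469e-02 -7.60091669e+00] [ 2.82808910e-01  4.08099912e-01  2.05022932e+00 -1.01045113e-04
  6.83010788e-01  1.98634462e+00] 0.4608242731974785
```

View pics/c11.png

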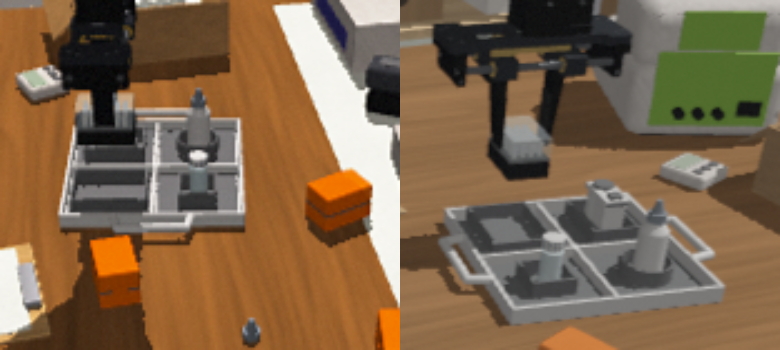

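Request:
carry_out --moves '[{"dx": -0.0005,"dy": 0,"dz": 0.035,"twist": 0},{"dx": -0.0005,"dy": 0,"dz": 0.057,"twist": 0},{"dx": -0.0005,"dy": 0,"dz": 0.071,"twist": 0},{"dx": -0.0005,"dy": 0,"dz": 0.078,"twist": 0},{"dx": -0.0005,"dy": 0,"dz": 0.0817,"twist": 0}]'

```text
t: 23.9
eef_pos: [421.4, 191.6, 35.4]
tcp_rot: [3.141, 0.001, -0.132]
ft_force: [0.1, 0.2, -0.3]
opening: 0.463
```

Request:
carry_out --moves '[{"dx": 0,"dy": 0,"dz": 0,"twist": 0},{"dx": 0,"dy": 0,"dz": 0,"twist": 0},{"dx": 0,"dy": 0,"dz": 0,"twist": 0}]'

```text
t: 24.2
eef_pos: [421.3, 192.1, 36.5]
tcp_rot: [-3.141, -0.001, -0.131]
ft_force: [1.1, -0.1, -0.2]
opening: 0.46
```

Request:
carry_out --grip 0.062 --moves '[{"dx": 0,"dy": 0,"dz": 0,"twist": 0},{"dx": 0,"dy": 0,"dz": 0,"twist": 0},{"dx": 0,"dy": 0,"dz": 0,"twist": 0},{"dx": 0,"dy": 0,"dz": 0,"twist": 0},{"dx": 0,"dy": 0,"dz": 0,"twist": 0}]'

```text
t: 24.7
eef_pos: [421.0, 192.1, 36.0]
tcp_rot: [-3.142, -0.0, -0.131]
ft_force: [0.2, 0.4, -0.4]
opening: 0.65
```

Request:
carry_out --moves '[{"dx": 0,"dy": 0,"dz": -0.02,"twist": 0},{"dx": 0,"dy": 0,"dz": -0.05,"twist": 0},{"dx": 0,"dy": 0,"dz": -0.09,"twist": 0},{"dx": 0,"dy": 0,"dz": -0.13,"twist": 0},{"dx": 0,"dy": 0,"dz": -0.16,"twist": 0}]'

```text
t: 25.2
eef_pos: [421.1, 192.1, 198.3]
tcp_rot: [-3.141, -0.002, -0.131]
ft_force: [-0.1, 0.7, -0.3]
opening: 0.654
```

Request:
carry_out --moves '[{"dx": 0,"dy": 0.045,"dz": 0,"twist": 0},{"dx": 0.02,"dy": 0.09,"dz": 0,"twist": 0},{"dx": 0.04,"dy": 0.13,"dz": 0,"twist": 0},{"dx": 0.05,"dy": 0.15,"dz": 0,"twist": 0},{"dx": 0.05,"dy": 0.15,"dz": 0,"twist": 0}]'

```text
t: 25.7
eef_pos: [451.7, 34.7, 195.9]
tcp_rot: [3.141, -0.0, -0.134]
ft_force: [-0.0, 0.5, -0.4]
opening: 0.653
```

```bash
python3 - <<'E'
from h import *
snap('side','s12');snap('scene','sc12');s=state();print(s['t'],s['eef_pos'],s['ft_force'])
a=cv2.imread('pics/s12.png')[130:330,190:370];b=cv2.imread('pics/sc12.png')[130:290,80:480]
cv2.imwrite('pics/c12.png',np.vstack([cv2.resize(a,(360,400))[:, :],]) if 0 else np.hstack([cv2.resize(a,(315,350)),cv2.resize(b,(480,350))]))
q=load('s12')
for n,a in dict(tip=(375,470,140,240,44,60),cart=(395,475,250,340,50,65),vial=(500,555,150,210,55,72),bottle=(510,570,250,310,78,100),ov=(370,430,-295,-240,20,48),ob=(520,590,-385,-320,40,70)).items(): print(n);rect(q,*a)
E
```

```text
25.8 [450.68908308  36.81440226 195.78884057] [-0.4301508   0.76755891  0.25056454]
tip
n 220 c [420.7 189. ] size [65.7 45.3] long axis deg -8.6 z med/max 51.0 56.1
cart
n 63 c [428.2 292.9] size [37.3 27.9] long axis deg -3.4 z med/max 54.3 60.0
vial
n 39 c [526.1 178.6] size [22.1 19.3] long axis deg 9.2 z med/max 60.5 65.1
bottle
n 24 c [540.8 279.1] size [16.4 13.9] long axis deg 10.8 z med/max 83.5 94.0
ov
n 131 c [ 394.4 -271.8] size [21.7 21.6] long axis deg -62.7 z med/max 33.7 44.4
ob
n 196 c [ 553.6 -359. ] size [28.8 23.4] long axis deg -0.0 z med/max 55.7 67.0
```

View pics/c12.png

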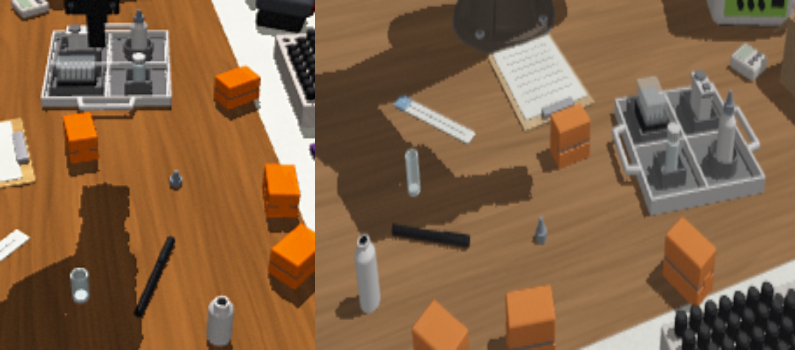

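All four things stand in their pockets at the expected heights, the empties are standing where they were, and the gripper is clear.

```bash
python3 -c "
from cell import *
print(job_done())"
```

```text
the job is handed in; nothing more can be done
None
```

I packed the kit in the order you listed and handed the job in at about 26 s of the 109 s allowed:
- **Bottle:** in the round cup.
- **Vial:** in the square pocket.
- **Cartridge:** in the narrow pocket.
- **Tip box:** in the wide pocket.

**Placement:** in the last pictures all four stand upright. Their measured tops fit each one resting on its pocket floor, 7 mm above the table. The centres are within about 4 mm of the pocket centres. The exception is the cartridge, which the gripper partly hid in that view; it measured within 3 mm just after I released it.

**Empties:** both are still standing. The opened vial is within 1 mm of where it started. The opened bottle looks unmoved; I never went near it, but I took no like-for-like measurement of its position.

**Forces:** the highest reading shown was about 8 N, while closing on the bottle.

**Failed step:** my first pair of move calls was refused because the rows lacked some required keys. Nothing moved, but it cost one picture. The side and wrist cameras disagreed by 2–5 mm, within what the grips and pockets allowed.

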